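# Open the carpenter's toolbox: free the trapped sliding lid and lay it on the bench

### The arm

A 6-joint arm with a two-finger parallel gripper is mounted at the origin on a cart in front of the work surface, level with it; the furniture and walls round the work are solid. World frame = base frame: x ahead of the robot, y to its left, z up, the work surface at z = 0. Lengths are in m, angles in degrees, forces in N, time in s.
With the tool pointing down it reaches from about 0.375 to 0.9 m from the base axis. Payload 3.1 kg.
Tool frame: the origin (TCP) lies at the very end of the fingers, on their centre line; the grasp point (between the pads) lies 19 mm behind it (bot.hold_point_z is the z of the grasp point in the tool frame, in m); z points along the fingers, y is the line along which they close (so a half turn about z gives the same grasp; the last joint's range is limited). The gripper opens to 87 mm and grips with 3 to 60 N. Pads are 19 mm wide; open, the fingers measure 117 mm over their backs; the gripper's body (75 mm by 190 mm) begins 51 mm behind the grasp point.
Start: joints at [54.975, 30.224, 82.088, -0, 67.689, -10.227], TCP at [0.262, 0.567, 0.223] pointing down, gripper open.
Joint ranges: [-176.69, 176.69], [-43.24, 126.21], [12.49, 139.97], [-82, 262], [0, 151.66], [-163.58, 163.58]. Speed limits (degrees/s): [159.86, 159.86, 180, 180, 180, 180].

### API

Orientations are given as a 3x3 rotation matrix whose columns are the frame's x, y, z axes.
In Python, from rig import bot, capture, camera_model gives the robot as it stands.
- The arm moves only by the tool apply_moves, never from a script. Its argument "plan" is text: rows parted by semicolons, each of 6 numbers parted by spaces: the shift along the tool's x, y, z in units of 0.05 m (1.0 is 0.05 m), then the turn, a rotation vector about the tool's x, y, z in units of 360 degrees (1.0 is 360 degrees). In form: dx dy dz ax ay az; .... A call has 1 to 10 rows; each row shifts and turns the commanded pose from where the row before left it, along the tool's axes as they then stand; what a row does not reach is not made up. A row lasts 1/12 s, in which the tool goes at most 41.7 mm and 7.16 degrees, less where a joint would pass 70% of its speed; a pose out of reach is approached as far as the arm can. A call with a number of a shift or a turn outside -1 to 1 is refused whole. A call with a gripper value outside its range is refused whole. "gripper" is the gripper command: -1 is shut, 1 is fully open, values between are in proportion, set as the call begins (left out, the last holds). The fingers move at their own pace and stop on an object; the grip force is fixed at half the most. Time passes only in rows, so rows that do not move let the fingers close. It gives the time, the measured TCP pose, the force, the opening and the grip force at its end, in the units of the state.
- bot.read_state(): the state, without advancing time (a new reading comes with each control period).
- capture(name): name is "scene" or "top"; returns the picture (400x640x3 uint8, red, green, blue); there is no depth.
- camera_model(name): a dict with "vertical_fov" (degrees; the focal length in pixels is half the picture's height over the tangent of half this angle, whatever the lens; pixels are square), "cx", "cy" (the principal point, pixels), "position" and "rotation" of the camera in the world. Camera axes: x right, y down, z forward; pixel columns grow to the right and rows downward; lengths in m; the calibration is good to about 2 mm. A picture is of the moment at which its call begins. camera_model takes no time and is no camera call.
- bot.hand_in(): hands the job in; it is judged then, once.
The state is a dict: "time_s": time; "joint_positions": joint angles; "qvel": joint speeds; "tau": joint torques, N m; "position": TCP position; "tcp_rot": TCP orientation; "force": force on the tool from outside, world axes, zero at the start; "moment": the same for the moment, N m; "opening": opening from 0.0 (shut) to 1.0 (fully open); "grasp_force": force on a finger pad.
Only numpy, scipy, OpenCV 4.12 (cv2) and the standard library are available. Lean on these libraries where they do the work, as an engineer would, in place of code of your own. Each camera call takes 0.05 s, during which the arm holds its last target. There are 200 camera calls.

### The job

Open the wooden toolbox. Its lid is trapped under a deck at each end: by its handle, slide it gently towards the wide deck until you feel it stop, tip its other end up over the narrow deck while the stopped end is still under the wide one, draw it out, and lay it flat, handle up, on the bare bench close to the right of the box. Never force it: push or pry on the box no harder than about the weight of a kilogram, and leave the other things on the bench where they are.

Things in the scene. Friction and masses are not known exactly. Their poses are not given: they have to be found in the camera images.
- toolbox: Plain wooden toolbox, 122 wide (its x), 242 long (its y), 84 high, fixed to the bench; a carrying cleat stands 14 out from each end. Origin: centre of its underside, on the bench; z up. Side walls 102 apart inside. A runner along each, top 60 above the bench, carries the lid. A top frame (8 thick, 76 to 84 above the bench) has a deck at each end. Things inside are fixed, no higher than 45.
- wide_end (a point): Middle of the box's -y end, outer face, 76 above the bench. The top frame's wide deck is here, 62 wide, inner edge nominally 62 in from this point; under it, nominally 28 in, the face of a strip on the frame stops the lid. The whole top frame (decks, strip) was fixed on by hand up to 12 mm off nominal along y, either way; that offset is not reported.
- narrow_end (a point): Middle of the box's +y end, outer face, 76 above the bench. The narrow deck is here, 31.5 wide, inner edge nominally 31.5 in from this point, off by the frame's unreported offset. It overlaps the lid by 3 to 29 at the start. With the lid against the stop strip, the lid's end is always 2.5 clear of this deck's edge; 2.5 short of the strip it is still caught.
- lid: Loose lid: plywood 96 wide (its x), 180 long (its y), 10 thick, with a handle across its middle; 0.17 to 0.32 kg. Origin: centre of its underside; y points to the narrow deck, z up. It lies on the runners, sides 3 from the walls, top 6 below the decks' undersides. Against the stop strip it reaches 34 under the wide deck and can tilt some 10 degrees there before it jams.
- lid_handle (a point): Centre of the handle: a wooden batten 24 thick (along the lid's y: grip it across this), 78 long (along the lid's x), 26 high, on the lid's top face. This point is 23 above the lid's underside, at the lid's centre; the handle's top is 13 higher and 12 above the decks' tops. Axes as the lid's.
- lid_stop_end (a point): Middle of the lid's -y end, half-way through its thickness (90 from the lid's centre, 5 above its underside): the end that goes against the stop under the wide deck.
- lid_free_end (a point): Middle of the lid's +y end, half-way through its thickness: the end that starts under the narrow deck and must be tipped up over it. Tilting the lid 7.7 degrees about its other end's lower edge brings this end's underside level with the narrow deck's top; 9 degrees is a good angle.
- bare_bench (a point): Point on the bench top beside the box, to its right, 165 from the box's middle line: the middle of a bare patch for the lid, about 220 along the box by 130 across. Axes as the box's.
- try_square: Bystander: try square with a brown wooden stock, lying towards the robot, 120 x 169 x 16. Origin under its centre.
- offcut_4: Bystander: narrow wood strip to the left of the box, 35 x 150 x 19. Origin under its centre.
- hammer: Bystander: claw hammer with a blue grip, lying to the right of the bare patch, 133 x 323 x 34. Origin under its centre.
- block_plane: Bystander: metal block plane, far to the right, 49 x 160 x 48. Origin under its centre.
- offcut_8: Bystander: small dark wood block, far to the right, 44 x 50 x 30. Origin under its centre.

How it is judged:
By the outcome, as a careful person would: the job done as asked, in the order asked, and still so for the second after the job is handed in, with the robot touching nothing.
It also fails if it takes over 51 s, if anything falls off the work surface, if the arm or the gripper's body presses on something with over 40 N, if the wrist force passes 120 N, or if a joint passes its speed limit or range.

## Working session

There is one attempt and no reset: what is moved stays moved. The work goes in short steps, Python scripts to look and compute and a tool call to move; the robot and the scene stay as the last step left them, time stands still between calls to the robot, and variables do not carry over. Pictures are saved under pics/ and viewed, at most 10 in all, crops included, and the job is handed in when it is done.

Besides the shell and the picture viewer there is one more tool, called after "Call:" as name(argument=value, ...) on one line, values as JSON. apply_moves: Moves the arm, as the interface text tells. Its arguments: {"type":"object","properties":{"plan":{"type":"string"},"gripper":{"type":"number"}},"required":["plan"]}

```bash
ls; mkdir -p pics
python3 - <<'E'
from rig import bot,capture,camera_model
import cv2
for n in("scene","top"):
    cv2.imwrite(f"pics/{n}0.png",capture(n)[:,:,::-1]); print(n,camera_model(n))
s=bot.read_state();print(s, bot.hold_point_z)
E
```

```text
pics
scene {'vertical_fov': 53.811375276079545, 'cx': 313.2787214013087, 'cy': 203.21510770157724, 'position': array([-0.43045783, -0.5794678 ,  0.70304815]), 'rotation': array([[ 0.43969427, -0.42338572,  0.79209436],
       [-0.89813771, -0.20314946,  0.38997301],
       [-0.00419547, -0.88287872, -0.46958233]])}
top {'vertical_fov': 44.53245669549012, 'cx': 315.66338278105894, 'cy': 198.2030026877617, 'position': array([ 0.42366501, -0.07978694,  1.52855472]), 'rotation': array([[-0.00772676, -0.99350741,  0.11350473],
       [-0.99995998,  0.00818864,  0.00360365],
       [-0.0045097 , -0.11347235, -0.99353092]])}
{'time_s': 0.1, 'joint_positions': array([ 5.49749211e+01,  3.02722011e+01,  8.21509412e+01, -3.84005917e-04,
        6.76889038e+01, -1.02280056e+01]), 'qvel': array([ 0.03725928, -0.01677547, -0.14365594,  0.02483532,  0.06708523,
       -0.02361665]), 'tau': array([ 3.70605821e-04, -4.40983486e+01, -1.77149749e+01,  6.34960597e-02,
        5.33981505e-02, -5.01389650e-05]), 'position': array([0.26171779, 0.56682217, 0.22167438]), 'tcp_rot': array([[-9.07799783e-01,  4.19402320e-01, -1.11729396e-03],
       [ 4.19403669e-01,  9.07798428e-01, -1.60497890e-03],
       [ 3.41145827e-04, -1.92559668e-03, -9.99998088e-01]]), 'force': array([-0.16790936, -0.98527459,  0.8245695 ]), 'moment': array([ 0.01477071,  0.07062538, -0.03460613]), 'grasp_force': 0.0, 'opening': 1.0024941420365336} -0.0187
```

View pics/top0.png

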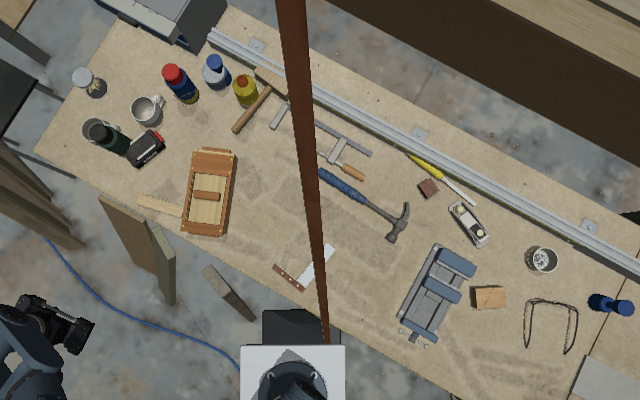

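View pics/scene0.png

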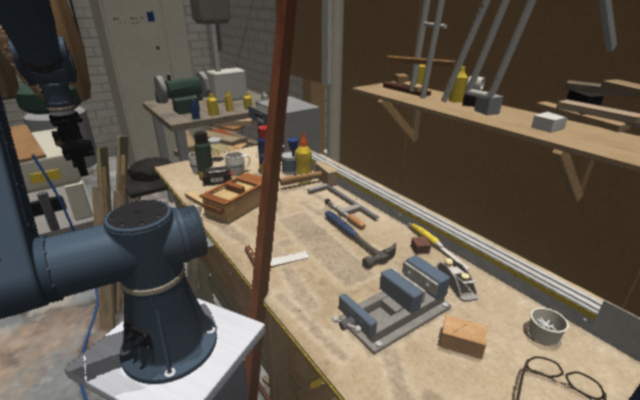

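The top view shows the box at about (210,192), with its wide deck at the upper end (row ~160) and narrow deck at the lower end (row ~232). A brown bar crosses both views, so I'll zoom in on the box and triangulate the bar.

```bash
cat > h.py <<'E'
import numpy as np, cv2
from rig import bot,capture,camera_model
def ray(n,u,v):
    m=camera_model(n); f=200/np.tan(np.radians(m["vertical_fov"]/2))
    d=m["rotation"]@np.array([(u-m["cx"])/f,(v-m["cy"])/f,1]); return m["position"],d
def atz(n,u,v,z):
    p,d=ray(n,u,v); return p+d*(z-p[2])/d[2]
def proj(n,P):
    m=camera_model(n); f=200/np.tan(np.radians(m["vertical_fov"]/2))
    c=(np.atleast_2d(P)-m["position"])@m["rotation"]; return c[:,:2]/c[:,2:]*f+[m["cx"],m["cy"]]
E
python3 - <<'E'
from h import *
a=cv2.imread("pics/top0.png")[135:250,140:300]; b=cv2.imread("pics/scene0.png")[165:230,185:305]
cv2.imwrite("pics/c1.png",cv2.resize(a,None,fx=5,fy=5,interpolation=cv2.INTER_CUBIC))
cv2.imwrite("pics/c2.png",cv2.resize(b,None,fx=6,fy=6,interpolation=cv2.INTER_CUBIC))
def plane(n,p,q):
    c,d=ray(n,*p);_,e=ray(n,*q); k=np.cross(d,e);k/=np.linalg.norm(k);return k,k@c
n1,c1=plane("top",(291,0),(325,340)); n2,c2=plane("scene",(286,0),(256,380))
d=np.cross(n1,n2);print("dir",d/np.linalg.norm(d),"angle",np.linalg.norm(d))
p=np.linalg.lstsq(np.array([n1,n2,d]),np.array([c1,c2,0]),rcond=None)[0]
d/=np.linalg.norm(d)
for t in np.arange(-1,2,.25): print(p+t*d)
E
```

```text
dir [0.28538121 0.02356447 0.95812436] angle 0.424901700751304
[-0.05195245 -0.11617783 -1.02537428]
[ 0.01939285 -0.11028671 -0.7858432 ]
[ 0.09073815 -0.10439559 -0.54631211]
[ 0.16208345 -0.09850447 -0.30678102]
[ 0.23342875 -0.09261335 -0.06724993]
[ 0.30477405 -0.08672224  0.17228116]
[ 0.37611935 -0.08083112  0.41181225]
[ 0.44746466 -0.07494     0.65134334]
[ 0.51880996 -0.06904888  0.89087443]
[ 0.59015526 -0.06315777  1.13040552]
[ 0.66150056 -0.05726665  1.36993661]
[ 0.73284586 -0.05137553  1.6094677 ]
```

View pics/c1.png

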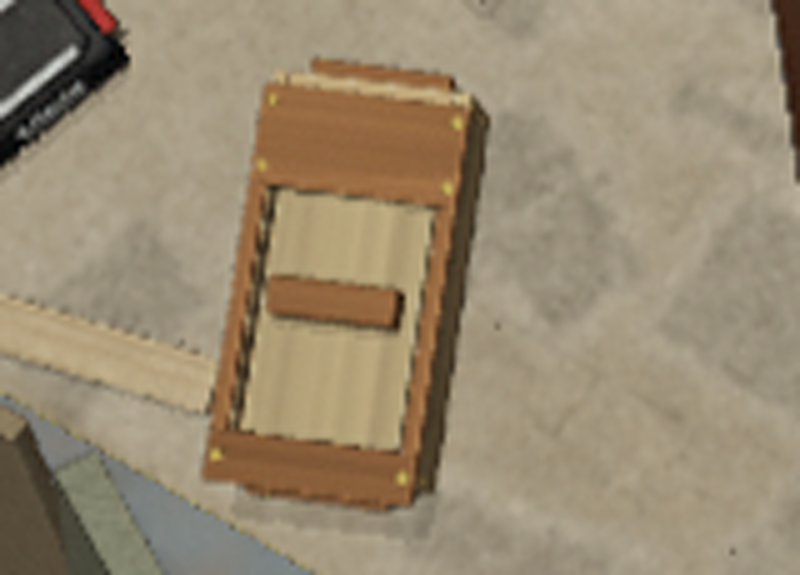

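View pics/c2.png

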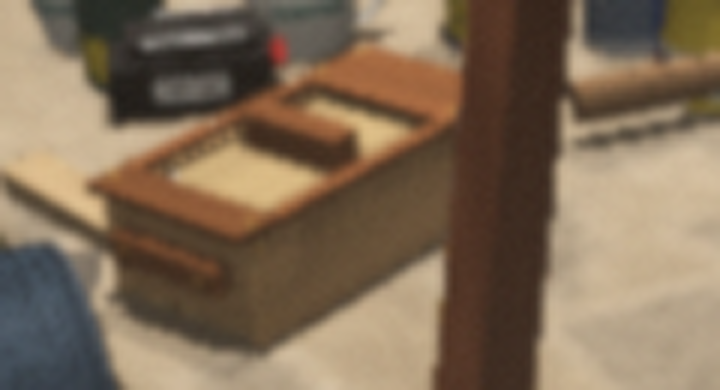

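The box's wide deck faces away from the robot (crop corners about (265,85) and (472,100)). Its narrow deck faces the robot, (205,478) to (410,505). The handle top spans (270,278) to (390,328), and the patch to the right is bare. The brown post leans through roughly (0.3..0.6, -0.08).

Run:
```python
from h import *
def w(u,v,z): return atz("top",140+u/5-.4,135+v/5-.4,z)[:2]
fr=np.array([w(*p,.084) for p in((265,85),(472,100),(410,505),(205,478))])
ha=np.array([w(*p,.096) for p in((270,277),(401,290),(391,329),(264,314))])
ef=np.array([w(275,74,.076),w(472,95,.076)])
print(fr,"\nhandle",ha,ha.mean(0),"\nwallend",ef)
print([np.linalg.norm(fr[i]-fr[i-1]) for i in range(4)],[np.linalg.norm(ha[i]-ha[i-1]) for i in range(4)])
for q in (fr,ha):
    print("yaw+y:",np.degrees(np.arctan2(*( (q[3]+q[2]-q[0]-q[1])[::-1]))),"x-edge",np.degrees(np.arctan2(*((q[0]+q[3]-q[1]-q[2])[::-1]))))
print(w(243,425,.07),w(403,450,.07),w(277,188,.07),w(435,208,.07))
for p in((254,92),(264,88),(318,170),(335,185),(137,200),(182,215),(232,130)): print(p,atz("top",*p,0.02)[:2])
```

```text
[[0.73306791 0.29512133]
 [0.72279547 0.17019422]
 [0.47982617 0.20410392]
 [0.49672528 0.32571574]] 
handle [[0.61474943 0.2866254 ]
 [0.60634574 0.20887025]
 [0.58317762 0.21444335]
 [0.5927172  0.28972057]] [0.5992475  0.24991489] 
wallend [[0.74151576 0.29127043]
 [0.72753044 0.17161327]]
[np.float64(0.23831462354690922), np.float64(0.1253487423096483), np.float64(0.24532417533260026), np.float64(0.12278034485533608)] [np.float64(0.022248575862895817), np.float64(0.07820796016916128), np.float64(0.02382900366931353), np.float64(0.07587926293281419)]
yaw+y: 172.33538549380245 x-edge 83.71069878123289
yaw+y: 169.14395373412304 x-edge 83.3125200044332
[0.52896455 0.30761461] [0.51322076 0.21150833] [0.67253219 0.29015543] [0.65947096 0.1942595 ]
(254, 92) [0.93855117 0.11971869]
(264, 88) [0.95143588 0.0878658 ]
(318, 170) [ 0.68476595 -0.08231265]
(335, 185) [ 0.63693783 -0.13491577]
(137, 200) [0.594962   0.48176779]
(182, 215) [0.54701377 0.34045088]
(232, 130) [0.81519348 0.18848702]
```

Run:
```python
from h import *
def tri(a,b):
    p,d=ray("top",*a);q,e=ray("scene",*b)
    s=np.linalg.lstsq(np.c_[d,-e],q-p,rcond=None)[0]; A=p+s[0]*d;B=q+s[1]*e
    return (A+B)/2,np.linalg.norm(A-B)
print(tri((98,196),(95,155)),tri((98,196),(118,137)),tri((150,225),(128,135)))
print(proj("scene",[[.262,.567,.22],[.4,.5,0],[.6,.25,.25]]),proj("top",[[.262,.567,.22],[.6,.25,.25]]))
R=bot.read_state()["tcp_rot"]; T=np.array([.599,.25,.22])-bot.read_state()["position"]
print("tool-frame move/0.05",R.T@T/.05, R.T@np.array([0,0,.1])/.05)
```

```text
(array([0.49464934, 0.60908634, 0.18638312]), np.float64(0.24259741999328358)) (array([0.51908917, 0.56080618, 0.24851789]), np.float64(0.16855458633741685)) (array([0.43713115, 0.4009707 , 0.30368136]), np.float64(0.16938502352629337))
[[ 80.11162993 171.09996259]
 [145.040156   217.14859576]
 [228.77041158 143.53238241]] [[ 72.35056844 317.8018244 ]
 [192.60077715 187.83628048]]
tool-frame move/0.05 [-8.78123336 -2.92300996  0.0361206 ] [ 6.82291655e-04 -3.85119337e-03 -1.99999618e+00]
```

Call:
apply_moves(plan="0 0 -0.7 0 0 0;0 0 -0.7 0 0 0;0 0 -0.7 0 0 0;0 0 -0.7 0 0 0;0 0 -0.7 0 0 0;0 0 -0.5 0 0 0", gripper=1)

```text
time_s: 0.6
position: [0.2623, 0.5677, 0.4259]
tcp_rot: [[-0.908, 0.419, 0.002], [0.419, 0.908, 0.003], [-0.001, 0.003, -1.0]]
force: [0.0, 0.8, 0.3]
opening: 1.0
grasp_force: 0.0
```

Call:
apply_moves(plan="-0.65 -0.21 0 0 0 0;-0.65 -0.21 0 0 0 0;-0.65 -0.21 0 0 0 0;-0.65 -0.21 0 0 0 0;-0.65 -0.21 0 0 0 0;-0.65 -0.21 0 0 0 0;-0.65 -0.21 0 0 0 0;-0.65 -0.21 0 0 0 0;-0.65 -0.21 0 0 0 0;-0.65 -0.21 0 0 0 0")

```text
time_s: 1.43
position: [0.5138, 0.3343, 0.422]
tcp_rot: [[-0.908, 0.419, -0.001], [0.419, 0.908, -0.0], [0.001, -0.001, -1.0]]
force: [-0.4, 0.6, 0.6]
opening: 0.998
grasp_force: 0.0
```

Call:
apply_moves(plan="-0.65 -0.21 0 0 0 0;-0.65 -0.21 0 0 0 0;-0.65 -0.21 0 0 0 0;-0.2 -0.06 0 0 0 0;0 0 0 0 0 0")

```text
time_s: 1.85
position: [0.5981, 0.2568, 0.421]
tcp_rot: [[-0.906, 0.423, -0.002], [0.423, 0.906, -0.001], [0.001, -0.002, -1.0]]
force: [-0.7, -0.3, -0.5]
opening: 1.003
grasp_force: 0.0
```

Call:
apply_moves(plan="0 0 0 0 0 0.019;0 0 0 0 0 0.019;0 0 0 0 0 0.019;0 0 0 0 0 0.019;0 0 0 0 0 0.019;0 0 0 0 0 0.019;0 0 0 0 0 0.019;0 0 0 0 0 0.019;0 0 0 0 0 0.019;0 0 0 0 0 0.019")

```text
time_s: 2.68
position: [0.5944, 0.2611, 0.4225]
tcp_rot: [[0.059, 0.998, -0.001], [0.998, -0.059, 0.001], [0.001, -0.002, -1.0]]
force: [-0.1, 0.9, 0.1]
opening: 1.002
grasp_force: 0.0
```

```bash
cat > g.py <<'E'
from h import *
import sys
# usage: move x y z [yaw of tool y]: tool-frame units of remaining move
s=bot.read_state();R=s["tcp_rot"];p=s["position"]
print("t",s["time_s"],"p",p.round(4),"yaw_y",np.degrees(np.arctan2(R[1,1],R[0,1])).round(2),"z",R[:,2].round(4),"F",s["force"].round(2),"M",s["moment"].round(2),"op",s["opening"],s["grasp_force"],"j",s["joint_positions"].round(1))
if len(sys.argv)>3: print("units",(R.T@(np.array([float(a) for a in sys.argv[1:4]])-p)/.05).round(3))
E
python3 g.py .599 .25 .16
```

```text
t 2.6833 p [0.5944 0.2611 0.4225] yaw_y -3.41 z [-1.5e-03  7.0e-04 -1.0e+00] F [-0.14  0.92  0.13] M [-0.1   0.07 -0.03] op 1.002449006104404 0.0 j [13.8 24.1 61.3  0.1 94.6 17.3]
units [-0.219  0.113  5.249]
```

Call:
apply_moves(plan="-0.11 0.056 0 0 0 0.01;-0.11 0.056 0.5 0 0 0;0 0 0.7 0 0 0;0 0 0.7 0 0 0;0 0 0.7 0 0 0;0 0 0.7 0 0 0;0 0 0.7 0 0 0;0 0 0.7 0 0 0;0 0 0.4 0 0 0;0 0 0 0 0 0")

```text
time_s: 3.52
position: [0.5954, 0.2485, 0.162]
tcp_rot: [[0.117, 0.993, -0.012], [0.993, -0.117, -0.002], [-0.003, -0.012, -1.0]]
force: [0.0, -0.6, -0.7]
opening: 0.999
grasp_force: 0.0
```

```bash
python3 g.py .599 .25 .13
python3 - <<'E'
from h import *
t=capture("top");s=capture("scene")
cv2.imwrite("pics/t1.png",t[:,:,::-1]);cv2.imwrite("pics/s1.png",s[:,:,::-1])
a=cv2.resize(t[100:300,130:380,::-1],None,fx=2.4,fy=2.4,interpolation=cv2.INTER_CUBIC)
b=cv2.resize(s[60:260,0:320,::-1],None,fx=1.875,fy=1.875,interpolation=cv2.INTER_CUBIC)
# stack within 800x600
b=cv2.resize(s[100:240,60:320,::-1],(600,323),interpolation=cv2.INTER_CUBIC)
a=cv2.resize(t[130:390,130:390,::-1],(270,270)) 
cv2.imwrite("pics/c3.png",b); cv2.imwrite("pics/c4.png",cv2.resize(t[130:400,130:390,::-1],(578,600),interpolation=cv2.INTER_CUBIC))
E
```

```text
t 3.5167 p [0.5954 0.2485 0.162 ] yaw_y -6.71 z [-0.0125 -0.0021 -0.9999] F [ 0.04 -0.55 -0.67] M [-0.12  0.13  0.06] op 0.9985065162313052 0.0 j [12.7 36.  81.7  0.  63.1 19.4]
units [0.04  0.076 0.639]
```

View pics/c4.png

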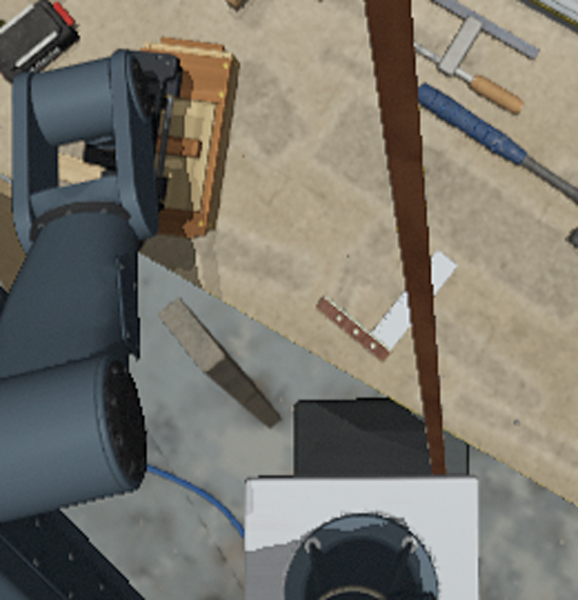

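View pics/s1.png

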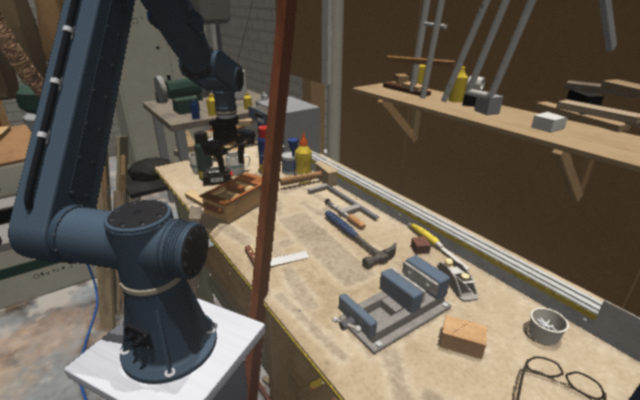

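The view shows the open gripper straddling the handle lengthwise, with the arm's links offset to the left and well clear of the post, so I'll descend.

Call:
apply_moves(plan="0.04 0.076 0.3 0 0 0;0 0 0.34 0 0 0;0 0 0 0 0 0;0 0 0 0 0 0")

```text
time_s: 3.95
position: [0.605, 0.2498, 0.136]
tcp_rot: [[0.118, 0.993, 0.0], [0.993, -0.118, 0.0], [0.0, 0.0, -1.0]]
force: [0.2, 0.3, 0.7]
opening: 1.0
grasp_force: 0.0
```

```bash
python3 g.py .599 .25 .077
```

```text
t 3.95 p [0.605  0.2498 0.136 ] yaw_y -6.79 z [ 3.e-04  2.e-04 -1.e+00] F [0.21 0.29 0.65] M [-0.05  0.02  0.06] op 0.99965700109801 0.0 j [12.7 38.2 81.9  0.  59.9 19.5]
units [-0.01  -0.12   1.179]
```

Call:
apply_moves(plan="0 -0.12 0.3 0 0 0;0 0 0.4 0 0 0;0 0 0.3 0 0 0;0 0 0.1 0 0 0;0 0 0 0 0 0;0 0 0 0 0 0;0 0 0 0 0 0")

```text
time_s: 4.53
position: [0.6002, 0.2504, 0.0822]
tcp_rot: [[0.118, 0.993, 0.003], [0.993, -0.118, 0.001], [0.001, 0.003, -1.0]]
force: [0.3, -0.5, -0.4]
opening: 1.002
grasp_force: 0.0
```

```bash
python3 g.py .599 .25 .077
```

```text
t 4.5333 p [0.6002 0.2504 0.0822] yaw_y -6.8 z [ 3.1e-03  7.0e-04 -1.0e+00] F [ 0.3  -0.52 -0.43] M [-0.07  0.07 -0.01] op 1.0016672433055256 0.0 j [12.8 41.9 84.6  0.  53.4 19.6]
units [-0.012 -0.024  0.104]
```

Call:
apply_moves(plan="0 -0.02 0.05 0 0 0;0 0 0.06 0 0 0;0 0 0 0 0 0;0 0 0 0 0 0")

```text
time_s: 4.87
position: [0.5978, 0.2502, 0.0751]
tcp_rot: [[0.118, 0.993, -0.0], [0.993, -0.118, -0.0], [-0.0, -0.0, -1.0]]
force: [0.1, -0.8, -0.3]
opening: 1.005
grasp_force: 0.0
```

Call:
apply_moves(plan="0 0 0 0 0 0;0 0 0 0 0 0;0 0 0 0 0 0;0 0 0 0 0 0;0 0 0 0 0 0;0 0 0 0 0 0;0 0 0 0 0 0;0 0 0 0 0 0;0 0 0 0 0 0", gripper=-1)

```text
time_s: 5.62
position: [0.5979, 0.2503, 0.0751]
tcp_rot: [[0.118, 0.993, 0.0], [0.993, -0.118, -0.0], [0.0, 0.0, -1.0]]
force: [-0.4, -0.1, -0.8]
opening: 0.405
grasp_force: 0.0
```

```bash
python3 g.py
```

```text
t 5.6167 p [0.5979 0.2503 0.0751] yaw_y -6.8 z [ 1.e-04 -0.e+00 -1.e+00] F [-0.4  -0.12 -0.82] M [-0.09  0.07  0.04] op 0.4050852385237964 0.0 j [12.9 42.4 84.9 -0.  52.7 19.6]
```

Call:
apply_moves(plan="0 0 0 0 0 0;0 0 0 0 0 0;0 0 0 0 0 0;0 0 0 0 0 0;0 0 0 0 0 0")

```text
time_s: 6.03
position: [0.5994, 0.25, 0.0753]
tcp_rot: [[0.119, 0.993, 0.003], [0.993, -0.119, 0.0], [0.0, 0.003, -1.0]]
force: [3.9, -2.3, -2.0]
opening: 0.27
grasp_force: 30.0
```

```bash
python3 g.py
```

```text
t 6.0333 p [0.5994 0.25   0.0753] yaw_y -6.81 z [ 0.0031  0.     -1.    ] F [ 3.91 -2.31 -2.01] M [-0.41 -0.82 -0.11] op 0.2697165192472732 29.964314997196198 j [12.8 42.4 84.9 -0.  52.6 19.7]
```

Call:
apply_moves(plan="0 0 0 0 0 0;0 0 0 0 0 0;0 0 0 0 0 0")

```text
time_s: 6.28
position: [0.5994, 0.25, 0.0754]
tcp_rot: [[0.119, 0.993, 0.003], [0.993, -0.119, -0.0], [0.0, 0.003, -1.0]]
force: [4.8, -1.7, -1.5]
opening: 0.275
grasp_force: 30.0
```

Call:
apply_moves(plan="0 0.03 0 0 0 0;0 0.03 0 0 0 0;0 0 0 0 0 0;0 0 0 0 0 0")

```text
time_s: 6.62
position: [0.5995, 0.25, 0.0751]
tcp_rot: [[0.118, 0.993, -0.003], [0.993, -0.118, -0.0], [-0.001, -0.003, -1.0]]
force: [-0.5, -0.3, 3.3]
opening: 0.276
grasp_force: 30.0
```

```bash
python3 g.py
```

```text
t 6.6167 p [0.5995 0.25   0.0751] yaw_y -6.79 z [-2.6e-03 -2.0e-04 -1.0e+00] F [-0.52 -0.33  3.29] M [-0.22  0.08 -0.1 ] op 0.2758640567684816 29.97249573469162 j [12.8 42.5 84.6  0.  53.1 19.6]
```

Call:
apply_moves(plan="0 0.03 0 0 0 0;0 0.03 0 0 0 0;0 0 0 0 0 0;0 0 0 0 0 0")

```text
time_s: 6.95
position: [0.6026, 0.2499, 0.0751]
tcp_rot: [[0.118, 0.993, -0.002], [0.993, -0.118, 0.0], [-0.0, -0.002, -1.0]]
force: [-3.7, 0.4, 4.3]
opening: 0.272
grasp_force: 30.0
```

Call:
apply_moves(plan="0 0.03 0 0 0 0;0 0 0 0 0 0;0 0 0 0 0 0")

```text
time_s: 7.2
position: [0.6048, 0.2496, 0.0751]
tcp_rot: [[0.118, 0.993, -0.001], [0.993, -0.118, 0.0], [0.0, -0.001, -1.0]]
force: [-4.5, 1.3, 4.9]
opening: 0.272
grasp_force: 30.0
```

```bash
python3 g.py
```

```text
t 7.2 p [0.6048 0.2496 0.0751] yaw_y -6.8 z [-1.1e-03  3.0e-04 -1.0e+00] F [-4.47  1.3   4.86] M [0.01 0.49 0.01] op 0.2723577802557671 29.960794150829315 j [12.6 42.7 83.9  0.  53.4 19.4]
```

Call:
apply_moves(plan="0 0 -0.02 0 0 0;0 0 0 0 0 0;0 0 0 0 0 0")

```text
time_s: 7.45
position: [0.6057, 0.2491, 0.0754]
tcp_rot: [[0.118, 0.993, 0.0], [0.993, -0.118, -0.0], [-0.0, 0.0, -1.0]]
force: [0.4, -0.4, -1.1]
opening: 0.274
grasp_force: 30.0
```

```bash
python3 g.py
```

```text
t 7.45 p [0.6057 0.2491 0.0754] yaw_y -6.8 z [ 4.e-04 -2.e-04 -1.e+00] F [ 0.44 -0.4  -1.15] M [-0.09  0.07 -0.03] op 0.274074677852017 29.95626300573349 j [12.6 42.7 83.9 -0.  53.4 19.4]
```

Pressure is relieved, so the lid now glides at near-zero force. I'll continue in 1 to 1.5 mm steps.

Call:
apply_moves(plan="0 0.025 0 0 0 0;0 0 0 0 0 0;0 0 0 0 0 0")

```text
time_s: 7.7
position: [0.6068, 0.2491, 0.0757]
tcp_rot: [[0.119, 0.993, 0.0], [0.993, -0.119, -0.0], [-0.0, 0.0, -1.0]]
force: [-0.1, -0.3, -1.4]
opening: 0.275
grasp_force: 30.0
```

Call:
apply_moves(plan="0 0.025 0 0 0 0;0 0 0 0 0 0;0 0 0 0 0 0")

```text
time_s: 7.95
position: [0.608, 0.249, 0.076]
tcp_rot: [[0.118, 0.993, 0.0], [0.993, -0.118, 0.0], [0.0, 0.0, -1.0]]
force: [-0.5, 0.5, -1.2]
opening: 0.271
grasp_force: 30.0
```

Call:
apply_moves(plan="0 0.025 0 0 0 0;0 0 0 0 0 0;0 0 0 0 0 0")

```text
time_s: 8.2
position: [0.6092, 0.2489, 0.0761]
tcp_rot: [[0.118, 0.993, 0.0], [0.993, -0.118, 0.0], [0.0, 0.0, -1.0]]
force: [-0.0, 0.6, -1.1]
opening: 0.273
grasp_force: 30.0
```

```bash
python3 g.py
```

```text
t 8.2 p [0.6092 0.2489 0.0761] yaw_y -6.8 z [ 2.e-04  0.e+00 -1.e+00] F [-0.04  0.56 -1.07] M [-0.09  0.06 -0.02] op 0.27311497039928273 29.95629072189331 j [12.5 42.9 83.4  0.  53.8 19.3]
```

Call:
apply_moves(plan="0 0.025 0 0 0 0;0 0 0 0 0 0;0 0 0 0 0 0")

```text
time_s: 8.45
position: [0.6104, 0.2488, 0.0761]
tcp_rot: [[0.118, 0.993, 0.0], [0.993, -0.118, 0.0], [0.0, 0.0, -1.0]]
force: [-0.6, 0.3, -2.2]
opening: 0.273
grasp_force: 30.0
```

Call:
apply_moves(plan="0 0.025 0 0 0 0;0 0 0 0 0 0;0 0 0 0 0 0")

```text
time_s: 8.7
position: [0.611, 0.2487, 0.0759]
tcp_rot: [[0.118, 0.993, -0.001], [0.993, -0.118, 0.0], [-0.0, -0.001, -1.0]]
force: [-1.0, 0.8, -1.4]
opening: 0.271
grasp_force: 30.0
```

```bash
python3 g.py
```

```text
t 8.7 p [0.611  0.2487 0.0759] yaw_y -6.8 z [-0.0012  0.     -1.    ] F [-0.98  0.81 -1.39] M [0.   0.31 0.01] op 0.2712416409756046 29.958263039588928 j [12.5 43.  83.   0.  54.  19.2]
```

Call:
apply_moves(plan="0 0.025 0 0 0 0;0 0 0 0 0 0;0 0 0 0 0 0")

```text
time_s: 8.95
position: [0.6111, 0.2488, 0.0758]
tcp_rot: [[0.119, 0.993, -0.003], [0.993, -0.119, 0.0], [-0.0, -0.003, -1.0]]
force: [-4.5, 1.0, 0.7]
opening: 0.273
grasp_force: 30.0
```

```bash
python3 g.py
```

```text
t 8.95 p [0.6111 0.2488 0.0758] yaw_y -6.81 z [-3.4e-03  1.0e-04 -1.0e+00] F [-4.49  1.    0.75] M [ 0.2   0.76 -0.11] op 0.273095397801696 29.96840000152588 j [12.4 43.1 82.9  0.1 54.2 19.2]
```

The lid has hit its stop: at x=0.611 it stalls while the force rises to 4.5 N. I'll ease off slightly and tilt about the stop edge in 1.5° steps.

Call:
apply_moves(plan="0 -0.02 0 0 0 0;0 0 0 0 0 0;0 0.0087 -0.047 0.00417 0 0;0 0 0 0 0 0;0 0 0 0 0 0")

```text
time_s: 9.37
position: [0.6114, 0.2487, 0.078]
tcp_rot: [[0.119, 0.993, -0.028], [0.993, -0.119, 0.003], [-0.0, -0.028, -1.0]]
force: [-4.3, 2.0, -1.5]
opening: 0.275
grasp_force: 30.0
```

```bash
python3 g.py
```

```text
t 9.3667 p [0.6114 0.2487 0.078 ] yaw_y -6.82 z [-0.0281  0.0033 -0.9996] F [-4.35  1.99 -1.49] M [ 0.2   0.79 -0.05] op 0.2749103428261399 29.962990880012512 j [12.2 43.3 81.8  0.6 56.4 18.7]
```

Call:
apply_moves(plan="0 0.002 -0.047 0.00417 0 0;0 0 0 0 0 0;0 0.006 -0.047 0.00417 0 0;0 0 0 0 0 0;0 0 0 0 0 0")

```text
time_s: 9.78
position: [0.6119, 0.2485, 0.0825]
tcp_rot: [[0.119, 0.99, -0.08], [0.993, -0.118, 0.009], [-0.0, -0.08, -0.997]]
force: [-3.3, 1.2, -1.1]
opening: 0.277
grasp_force: 30.0
```

```bash
python3 g.py
```

```text
t 9.7833 p [0.6119 0.2485 0.0825] yaw_y -6.82 z [-0.0798  0.0093 -0.9968] F [-3.35  1.19 -1.12] M [ 0.22  0.82 -0.11] op 0.2769350233384014 29.964724481105804 j [11.7 44.  79.3  1.7 61.1 17.7]
```

Call:
apply_moves(plan="0 0.006 -0.049 0.00417 0 0;0 0 0 0 0 0;0 0.006 -0.049 0.00417 0 0;0 0 0 0 0 0;0 0 0 0 0 0")

```text
time_s: 10.2
position: [0.6128, 0.2484, 0.0873]
tcp_rot: [[0.119, 0.984, -0.132], [0.993, -0.118, 0.016], [-0.0, -0.133, -0.991]]
force: [-3.9, 1.4, -1.9]
opening: 0.273
grasp_force: 30.0
```

```bash
python3 g.py
```

```text
t 10.2 p [0.6128 0.2484 0.0873] yaw_y -6.83 z [-0.132   0.0156 -0.9911] F [-3.87  1.37 -1.85] M [ 0.27  0.84 -0.12] op 0.27312242211956905 29.96752291917801 j [11.3 44.7 76.8  2.6 65.8 16.9]
```

Call:
apply_moves(plan="0 0.003 -0.04 0.0034 0 0;0 0 0 0 0 0;0 0 0 0 0 0")

```text
time_s: 10.45
position: [0.6132, 0.2484, 0.0893]
tcp_rot: [[0.119, 0.981, -0.153], [0.993, -0.117, 0.018], [-0.0, -0.154, -0.988]]
force: [-5.1, 1.6, -2.2]
opening: 0.271
grasp_force: 30.0
```

```bash
python3 g.py
python3 - <<'E'
from h import *
s=capture("scene");t=capture("top")
a=cv2.resize(s[150:240,180:310,::-1],None,fx=6,fy=6,interpolation=cv2.INTER_CUBIC)
cv2.imwrite("pics/c5.png",a)
E
```

```text
t 10.45 p [0.6132 0.2484 0.0893] yaw_y -6.82 z [-0.1529  0.0182 -0.9881] F [-5.09  1.6  -2.21] M [ 0.23  0.92 -0.13] op 0.27091173578700195 29.96688276529312 j [11.1 45.1 75.7  2.9 67.7 16.6]
```

View pics/c5.png

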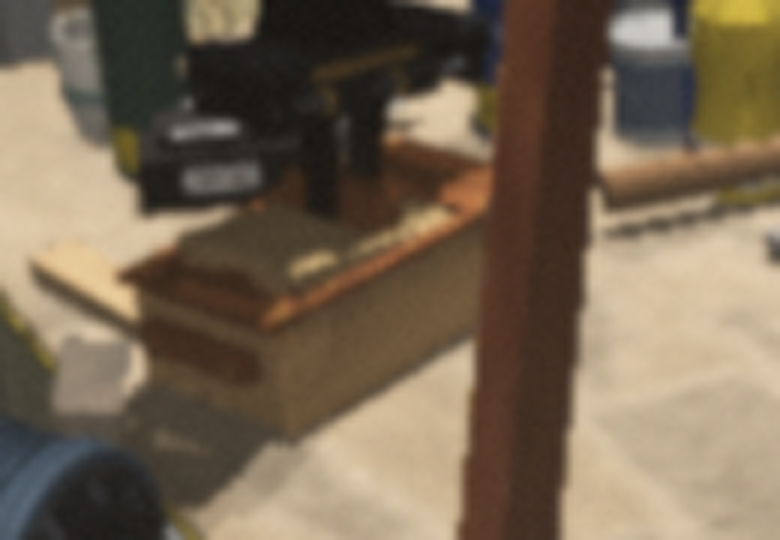

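The free end is now tipped above the narrow deck (crop ~(180-290, 240-290)), with tilt 8.85°. I'll draw it out along the lid's own plane, watching the force.

Call:
apply_moves(plan="0 -0.06 0 0 0 0;0 -0.06 0 0 0 0;0 0 0 0 0 0")

```text
time_s: 10.8
position: [0.6096, 0.2485, 0.0902]
tcp_rot: [[0.118, 0.982, -0.147], [0.993, -0.117, 0.017], [-0.0, -0.148, -0.989]]
force: [3.1, -0.5, -8.9]
opening: 0.276
grasp_force: 30.0
```

Call:
apply_moves(plan="0 -0.08 0 0 0 0;0 -0.08 0 0 0 0;0 0 0 0 0 0")

```text
time_s: 11.05
position: [0.5995, 0.2498, 0.0921]
tcp_rot: [[0.118, 0.981, -0.152], [0.993, -0.117, 0.018], [-0.001, -0.153, -0.988]]
force: [1.9, -1.8, -6.7]
opening: 0.271
grasp_force: 30.0
```

```bash
python3 g.py
```

```text
t 11.05 p [0.5995 0.2498 0.0921] yaw_y -6.79 z [-0.1521  0.0175 -0.9882] F [ 1.88 -1.79 -6.71] M [-0.12 -0.04 -0.01] op 0.2708923925024452 29.968360662460327 j [11.5 44.  77.7  3.  66.7 16.9]
```

Call:
apply_moves(plan="0 0 0.02 0 0 0;0 -0.06 0 0 0 0;0 -0.06 0 0 0 0;0 0 0 0 0 0")

```text
time_s: 11.38
position: [0.5937, 0.251, 0.0927]
tcp_rot: [[0.118, 0.981, -0.151], [0.993, -0.117, 0.018], [0.0, -0.152, -0.988]]
force: [-0.6, -0.4, -2.5]
opening: 0.275
grasp_force: 30.0
```

```bash
python3 g.py
```

```text
t 11.3833 p [0.5937 0.251  0.0927] yaw_y -6.77 z [-0.1512  0.0181 -0.9883] F [-0.58 -0.37 -2.46] M [-0.06  0.08 -0.02] op 0.2751890943511171 29.956836998462677 j [11.7 43.6 78.6  3.  66.1 17. ]
```

Call:
apply_moves(plan="0 -0.1 0 0 0 0;0 -0.1 0 0 0 0;0 -0.1 0 0 0 0;0 0 0 0 0 0")

```text
time_s: 11.72
position: [0.5782, 0.2528, 0.0948]
tcp_rot: [[0.118, 0.981, -0.152], [0.993, -0.116, 0.018], [-0.0, -0.153, -0.988]]
force: [0.7, 0.9, -2.3]
opening: 0.275
grasp_force: 30.0
```

Call:
apply_moves(plan="0 -0.1 0 0 0 0;0 -0.1 0 0 0 0;0 -0.1 0 0 0 0;0 0 0 0 0 0;0 0 0 0 0 0")

```text
time_s: 12.13
position: [0.5647, 0.2543, 0.0966]
tcp_rot: [[0.118, 0.981, -0.151], [0.993, -0.117, 0.018], [-0.0, -0.152, -0.988]]
force: [0.0, 0.8, -1.9]
opening: 0.274
grasp_force: 30.0
```

```bash
python3 g.py
```

```text
t 12.1333 p [0.5647 0.2543 0.0966] yaw_y -6.78 z [-0.1507  0.0179 -0.9884] F [ 0.04  0.85 -1.87] M [-0.1  -0.12  0.06] op 0.27366762061002414 29.95621919631958 j [12.5 41.7 82.7  3.2 64.  17.6]
```

Call:
apply_moves(plan="0 -0.053 -0.35 0 0 0;0 -0.08 -0.5 0 0 0;0 -0.08 -0.5 0 0 0;0 -0.08 -0.5 0 0 0;0 -0.05 -0.3 0 0 0;0 0 0 -0.012 0 0;0 0 0 -0.0122 0 0;0 0 0 0 0 0;0 0 0 0 0 0")

```text
time_s: 12.88
position: [0.5634, 0.2544, 0.2056]
tcp_rot: [[0.118, 0.993, -0.002], [0.993, -0.118, 0.0], [-0.0, -0.002, -1.0]]
force: [0.7, -0.3, -2.3]
opening: 0.275
grasp_force: 30.0
```

```bash
python3 g.py .594 .085 .19
```

```text
t 12.8833 p [0.5634 0.2544 0.2056] yaw_y -6.75 z [-2.2e-03  1.0e-04 -1.0e+00] F [ 0.73 -0.33 -2.25] M [-0.06  0.06 -0.05] op 0.27486993806790394 29.956205785274506 j [13.9 30.8 84.   0.  65.3 20.7]
units [-3.293  1.006  0.31 ]
```

Call:
apply_moves(plan="-0.2 0.06 0 0 0 0;-0.4 0.12 0 0 0 0;-0.45 0.14 0 0 0 0;-0.45 0.14 0 0 0 0;-0.45 0.14 0 0 0 0;-0.45 0.14 0 0 0 0;-0.45 0.14 0 0 0 0;-0.3 0.09 0 0 0 0;-0.14 0.04 0 0 0 0;0 0 0 0 0 0")

```text
time_s: 13.72
position: [0.5962, 0.0823, 0.2049]
tcp_rot: [[0.122, 0.993, -0.001], [0.993, -0.122, -0.0], [-0.0, -0.001, -1.0]]
force: [0.9, 0.2, -1.5]
opening: 0.276
grasp_force: 30.0
```

Call:
apply_moves(plan="0 0 0 0 0 0;0 0 0.3 0 0 0;0 0 0.6 0 0 0;0 0 0.6 0 0 0;0 0 0.6 0 0 0;0 0 0.5 0 0 0;0 0 0.3 0 0 0;0 0 0 0 0 0;0 0 0 0 0 0")

```text
time_s: 14.47
position: [0.5944, 0.0861, 0.0595]
tcp_rot: [[0.117, 0.993, -0.003], [0.993, -0.117, 0.0], [0.0, -0.003, -1.0]]
force: [0.3, 0.3, -1.5]
opening: 0.273
grasp_force: 30.0
```

```bash
python3 g.py .594 .085 .022;python3 - <<'E'
from h import *
t=capture("top");s=capture("scene")
a=cv2.resize(t[130:260,160:350,::-1],(780,534),interpolation=cv2.INTER_CUBIC)
cv2.imwrite("pics/c6.png",a)
cv2.imwrite("pics/c7.png",cv2.resize(s[140:280,180:380,::-1],(780,546),interpolation=cv2.INTER_CUBIC))
E
```

```text
t 14.4667 p [0.5944 0.0861 0.0595] yaw_y -6.72 z [-2.5e-03  4.0e-04 -1.0e+00] F [ 0.29  0.33 -1.53] M [-0.03  0.05  0.01] op 0.27316333188544334 29.956238865852356 j [-2.4 41.  92.6  0.  46.6  4.3]
units [-0.022 -0.004  0.751]
```

View pics/c6.png

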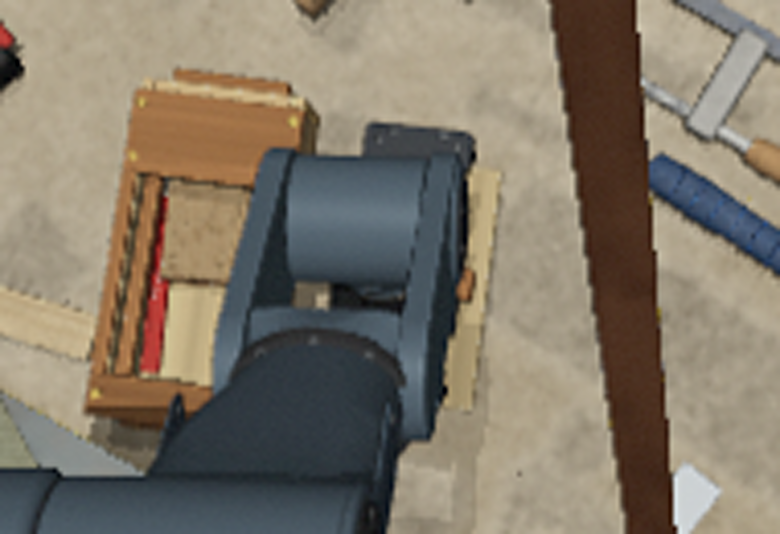

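The lid is over the bare patch, clear of the box and hammer, and the box is open. I'll lower it gently.

Call:
apply_moves(plan="0 0 0.2 0 0 0;0 0 0.25 0 0 0;0 0 0.2 0 0 0;0 0 0.1 0 0 0;0 0 0 0 0 0;0 0 0 0 0 0")

```text
time_s: 15.07
position: [0.5945, 0.0849, 0.0221]
tcp_rot: [[0.119, 0.993, -0.002], [0.993, -0.119, 0.0], [-0.0, -0.002, -1.0]]
force: [1.0, 1.1, -1.3]
opening: 0.274
grasp_force: 30.0
```

```bash
python3 g.py .594 .085 .0155
```

```text
t 15.0667 p [0.5945 0.0849 0.0221] yaw_y -6.81 z [-1.7e-03  1.0e-04 -1.0e+00] F [ 0.99  1.12 -1.29] M [-0.06 -0.01 -0.  ] op 0.2740836496554901 29.95629608631134 j [-2.5 44.4 93.3  0.  42.4  4.3]
units [ 0.001 -0.011  0.132]
```

Call:
apply_moves(plan="0 0 0.04 0 0 0;0 0 0.04 0 0 0;0 0 0.03 0 0 0;0 0 0 0 0 0;0 0 0 0 0 0")

```text
time_s: 15.48
position: [0.595, 0.0849, 0.0174]
tcp_rot: [[0.118, 0.993, -0.0], [0.993, -0.118, -0.0], [-0.0, -0.0, -1.0]]
force: [-0.2, -0.0, -2.6]
opening: 0.273
grasp_force: 30.0
```

```bash
python3 g.py .594 .085 .0155
```

```text
t 15.4833 p [0.595  0.0849 0.0174] yaw_y -6.79 z [-2.e-04 -0.e+00 -1.e+00] F [-0.21 -0.03 -2.59] M [-0.06  0.05  0.05] op 0.27279154359993923 29.956176280975342 j [-2.5 44.9 93.3 -0.  41.8  4.3]
units [-0.001 -0.02   0.037]
```

Call:
apply_moves(plan="0 0 0.02 0 0 0;0 0 0.02 0 0 0;0 0 0 0 0 0;0 0 0 0 0 0")

```text
time_s: 15.82
position: [0.595, 0.0849, 0.0153]
tcp_rot: [[0.118, 0.993, -0.0], [0.993, -0.118, 0.0], [0.0, -0.0, -1.0]]
force: [0.4, -0.1, -1.4]
opening: 0.271
grasp_force: 30.0
```

```bash
python3 g.py .594 .085 .0155
```

```text
t 15.8167 p [0.595  0.0849 0.0153] yaw_y -6.8 z [-4.e-04  1.e-04 -1.e+00] F [ 0.45 -0.13 -1.37] M [-0.07  0.07 -0.  ] op 0.27115478435340784 29.956185221672058 j [-2.5 45.1 93.4  0.  41.6  4.3]
units [-0.001 -0.019 -0.005]
```

One more small press until contact, then release.

Call:
apply_moves(plan="0 0 0.02 0 0 0;0 0 0 0 0 0;0 0 0 0 0 0")

```text
time_s: 16.07
position: [0.5951, 0.085, 0.015]
tcp_rot: [[0.118, 0.993, 0.0], [0.993, -0.118, -0.0], [-0.0, 0.0, -1.0]]
force: [-1.6, 0.1, 6.4]
opening: 0.274
grasp_force: 30.0
```

```bash
python3 g.py
```

```text
t 16.0667 p [0.5951 0.085  0.015 ] yaw_y -6.79 z [ 0. -0. -1.] F [-1.62  0.06  6.4 ] M [-0.09  0.24  0.03] op 0.2738510565485454 29.95775431394577 j [-2.5 45.1 93.4 -0.  41.5  4.3]
```

Call:
apply_moves(plan="0 0 -0.015 0 0 0;0 0 0 0 0 0")

```text
time_s: 16.23
position: [0.5952, 0.085, 0.0151]
tcp_rot: [[0.118, 0.993, 0.0], [0.993, -0.118, 0.0], [0.0, 0.0, -1.0]]
force: [-0.8, 0.5, 1.9]
opening: 0.274
grasp_force: 30.0
```

Call:
apply_moves(plan="0 0 0 0 0 0;0 0 0 0 0 0;0 0 0 0 0 0;0 0 0 0 0 0;0 0 0 0 0 0;0 0 0 0 0 0;0 0 0 0 0 0;0 0 0 0 0 0;0 0 0 0 0 0", gripper=0.6)

```text
time_s: 16.98
position: [0.595, 0.0849, 0.0151]
tcp_rot: [[0.118, 0.993, -0.0], [0.993, -0.118, 0.0], [-0.0, -0.0, -1.0]]
force: [-0.2, -0.7, -0.3]
opening: 0.786
grasp_force: 0.0
```

Call:
apply_moves(plan="0 0 -0.1 0 0 0;0 0 -0.3 0 0 0;0 0 -0.6 0 0 0;0 0 -0.7 0 0 0;0 0 -0.7 0 0 0;0 0 -0.7 0 0 0;0 0 -0.7 0 0 0;0 0 -0.5 0 0 0;0 0 0 0 0 0;0 0 0 0 0 0")

```text
time_s: 17.82
position: [0.5959, 0.0849, 0.2323]
tcp_rot: [[0.118, 0.993, 0.004], [0.993, -0.118, -0.0], [0.0, 0.004, -1.0]]
force: [-0.5, 0.3, -0.9]
opening: 0.801
grasp_force: 0.0
```

Call:
apply_moves(plan="0.5 -0.1 0 0 0 0;0.6 -0.1 0 0 0 0;0.6 -0.1 0 0 0 0;0.6 -0.1 0 0 0 0;0.6 -0.1 0 0 0 0;0.6 -0.1 0 0 0 0;0.6 -0.1 0 0 0 0;0.6 -0.1 0 0 0 0;0 0 0 0 0 0;0 0 0 0 0 0")

```text
time_s: 18.65
position: [0.5814, 0.3241, 0.2275]
tcp_rot: [[0.115, 0.993, -0.004], [0.993, -0.115, -0.002], [-0.002, -0.004, -1.0]]
force: [-0.6, -0.8, -1.0]
opening: 0.801
grasp_force: 0.0
```

```bash
python3 g.py
python3 - <<'E'
from h import *
t=capture("top")
cv2.imwrite("pics/c8.png",cv2.resize(t[120:290,130:350,::-1],(776,600),interpolation=cv2.INTER_CUBIC))
E
```

```text
t 18.65 p [0.5814 0.3241 0.2275] yaw_y -6.62 z [-0.0044 -0.0018 -1.    ] F [-0.59 -0.8  -0.96] M [-0.1   0.02 -0.02] op 0.8006174994520153 0.0 j [19.5 33.3 75.3 -0.  71.7 26.2]
```

View pics/c8.png

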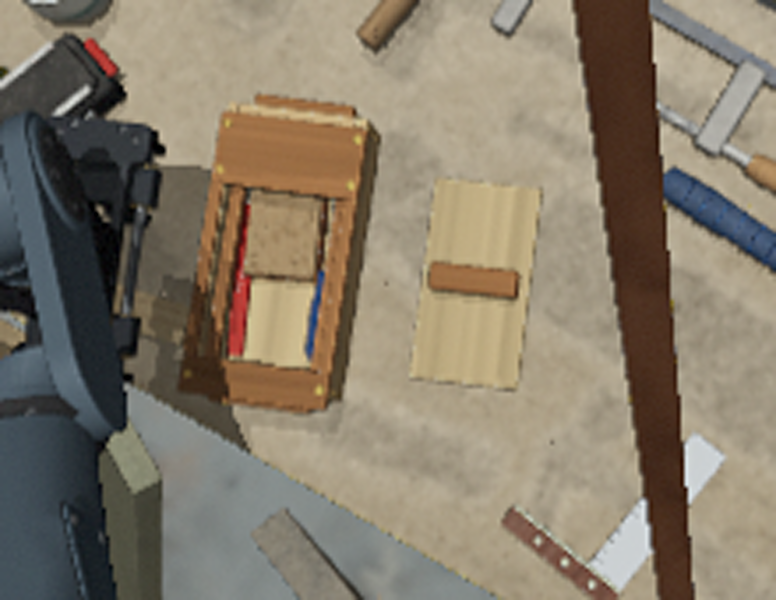

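The box is open. The lid lies flat, handle up, parallel to the box on the bare patch (crop centre ~(475,283)), the robot is clear, and no other item in view has moved.

```bash
python3 -c "
from rig import bot
print(bot.hand_in())"
```

```text
the job is handed in; nothing more can be done
None
```

The toolbox is open, its lid lies flat, handle up, on the bare bench to the right of the box, and the job was handed in at about 19 s; the highest force I read at the wrist was about 9 N.

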